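# Pack the ballast weights down a model boiler and shut its smokebox door

### The job

Take the packing rod from its rack and push the two steel weights down the upright boiler barrel until they sit on each other at the bottom, then lean on them so the stack stops dead under a firm, steady push - firm, but not brutal. Hang the rod back in its rack by its collar, and swing the round smokebox door shut over the mouth, pressing it until it snaps home behind its catch; leave the buses, the rail cutter and the scriber where they are.

Things in the scene. Friction and masses are not known exactly. Their poses are not given: they have to be found in the camera images.
- boiler: Fixed. Dark steel boiler barrel on end in a plywood cradle (100 x 100 mm, 38 mm high). 43 mm outside diameter near the top, bore 26 mm, mouth 115 mm above the table. Origin on the table at its axis. Door hinge on its -x side; on +x a brass door catch, reaching 39 mm from the axis, 11 mm above the mouth; on +y a chimney stub to 40 mm, its top 7 mm below the mouth.
- mouth (a point): Centre of the boiler's mouth, 115 mm above the table, on the bore axis; z up.
- top_weight: Steel disc, 24 mm diameter, 16 mm high, the upper of two in the bore, origin at the centre of its underside. Starts with its top 4 to 12 mm below the mouth. Slides only along the bore, with 3 N of friction. Packed right: the stack stands still with the rod pressing on it at 10 to 30 N for half a second (60 N is brutal).
- low_weight: The second such disc (24 x 16 mm, 3 N friction), origin at the centre of its underside. Starts with its top 30 to 38 mm below the mouth: a gap below the upper disc. It bottoms on a hidden rigid stop 72 to 90 mm below the mouth (differs each time, to be felt). Pushing takes about 3 N, then 6 N with both moving, then rises steeply at the stop.
- door (a joint): Smokebox door angle, rad: 0 = shut; starts open at 1.75 to 2.15 (past upright, leaning out on the boiler's -x side). A stiff hinge (0.03 N m) keeps it where it is left. In the last 0.17 rad its nib meets a sprung catch; pressing down near the rim with about 5 N (up to 20 N does no harm) snaps it past; below 0.05 it is held.
- door_hinge (a point): On the hinge axis, 25 mm from the bore axis on the boiler's -x side, 4 mm above the mouth. The hinge axis is the boiler's y.
- door_rim (a point): On the door's outer face at its free rim, 46 mm from the hinge axis. The door is a dark steel disc, 42 mm diameter, 6 mm thick, 4 to 46 mm from the hinge axis (a nib to 50 mm). Its outer face looks up when shut (7 mm above the mouth), outwards to boiler -x and somewhat down when open.
- rod: Packing rod, boxwood, 173 mm long, 90 g, loose, hanging upright. Origin at the centre of its foot's underside, z up along the rod. Steel foot 18 mm diameter, 12 mm high; shaft 14 mm diameter; collar 34 mm diameter from 115 to 123 mm; round handle 20 mm diameter from 123 to 173 mm (grip here).
- rod_collar (a point): Centre of the underside of the rod's collar, 115 mm above its foot, on the rod's axis.
- rack: Fixed. Plywood rack: base 90 x 110 x 12 mm, two upright sides, and a top board 76 x 110 mm, 12 mm thick, its top 130 mm above the table. Origin on the table under the hole.
- rack_hole (a point): Centre of the 25 mm through hole at the top face of the rack's top board, 130 mm above the table. The rod hangs here with its collar flat on the board and its foot 15 mm above the table.
- bus_a: Green diecast double-deck bus, 108 x 32 x 57 mm, long along its x, origin under its centre. Leave alone.
- bus_b: A second bus, the same. Leave alone.
- rail_cutter: Steel rail cutter (plier-like) lying flat, 120 x 45 x 14 mm, long along x, origin under its middle. Leave alone.
- scriber: Boxwood scriber lying flat, 120 x 11 x 11 mm, long along x. Leave alone.
Not all that is in view belongs to the job. What is shaped like the rack but pink or turquoise is not meant.

How it is judged:
On the way:
1. the rod bears on the packed stack firmly (over 8.5 N) while the stack stands still at the bottom (z of top_weight in the frame of low_weight below 0.0175 m and z of low_weight in the frame of mouth below -0.07 m and contact force between rod and top_weight above 8.5 N and linear speed of each of top_weight, low_weight below 0.003 m/s), for 0.25 s.
At the end, for the whole second after the job is handed in: The two weights touch (gap under 1.5 mm) with the lower one's underside at least 70 mm below the mouth, on its stop; the rod hangs upright in its rack (collar within 9 mm of the hole's centre on the board, tilt under 0.06 rad) and at rest; the door is snapped shut (under 0.05 rad) (z of top_weight in the frame of low_weight below 0.0175 m and z of low_weight in the frame of mouth below -0.07 m and distance between rod_collar and rack_hole below 0.009 m and angle between rod's own z axis and vertical below 0.06 rad and value of joint door below 0.05 rad and linear speed of rod below 0.02 m/s).
It fails at once if the weights are pressed brutally, over 60 N (contact force between rod and top_weight above 60 N).
It fails at once if a bus, the rail cutter or the scriber is moved by more than 15 mm (distance of any of bus_a, bus_b, rail_cutter, scriber from where it was at the start of the episode above 0.015 m).
It also fails if it takes over 72 s, if anything falls off the work surface, if the arm or the gripper's body presses on something with over 40 N, if the wrist force passes 120 N, or if a joint passes its speed limit or range.

### The arm

A 6-joint arm with a two-finger parallel gripper is mounted at the origin on the work surface. World frame = base frame: x ahead of the robot, y to its left, z up, the work surface at z = 0. Lengths are in m, angles in rad, forces in N, time in s.
With the tool pointing down it reaches from about 0.35 to 0.975 m from the base axis. Payload 4.9 kg.
Tool frame: the origin (TCP) lies at the very end of the fingers, on their centre line; the grasp point (between the pads) lies 19 mm behind it (ctrl.grasp_offset is the distance from the TCP to the grasp point, in m); z points along the fingers, y is the line along which they close (so a half turn about z gives the same grasp; the last joint's range is limited). The gripper opens to 85 mm and grips with 20 to 120 N. Pads are 22 mm wide; open, the fingers measure 114 mm over their backs; the gripper's body (76 mm by 85 mm) begins 54 mm behind the grasp point. The pads swing forward as they close: fully open they stand 13 mm farther back than shut.
Start: joints at [1.165, 0.053, 1.613, -0, 1.476, -0.119], TCP at [0.177, 0.599, 0.231] pointing down, gripper open.
Joint ranges: [-3.01, 3.01], [-1.01, 2.22], [0.06, 2.58], [-1.02, 4.17], [0.09, 2.62], [-3.14, 3.14]. Speed limits (rad/s): [2.57, 2.57, 3.14, 3.14, 3.14, 3.14].

### API

Orientations are given as a rotation vector (axis times angle).
In Python, from station import ctrl, optics gives the robot as it stands.
- The arm moves only by the shell command python3 -m handwheel 'ROWS' [OPENING] [FORCE]. ROWS is JSON, a list of rows, each an object of numbers: "tx", "ty", "tz": the shift along the tool's x, y, z in mm; "roll": the turn about the tool's z in rad. A call has 1 to 12 rows; each row shifts and turns the commanded pose from where the row before left it, along the tool's axes as they then stand; what a row does not reach is not made up. A row lasts 1/12 s, in which the tool goes at most 41.7 mm and 7.16 degrees, less where a joint would pass 70% of its speed; a pose out of reach is approached as far as the arm can. A call with a gripper value outside its range is refused whole. OPENING is the finger opening in mm, from 0 to 85.4, set as the call begins (- or left out, the last holds). The fingers move at their own pace and stop on an object; FORCE is the grip in N (left out, the last holds). Time passes only in rows, so rows that do not move let the fingers close. It gives the time, the measured TCP pose, the force, the opening and the grip force at its end, in the units of the state.
- ctrl.get_obs(): the state, without advancing time (a new reading comes with each control period).
- optics.get_image(name): name is "side" or "top"; returns (picture, depth): 384x512x3 uint8, red, green, blue; 384x512 float32, m along the optical axis (not along the pixel's ray), 0 where there is no reading.
- optics.camera_params(name): a dict with "mtx" (3x3 intrinsics, pixels), "extrinsics" (4x4, takes a point from camera to world coordinates). Camera axes: x right, y down, z forward; pixel columns grow to the right and rows downward; lengths in m; the calibration is good to about 2 mm. A picture is of the moment at which its call begins. camera_params takes no time and is no camera call.
- ctrl.finish_job(): hands the job in; it is judged then, once.
The state is a dict: "t": time; "q": joint angles; "dq": joint speeds; "effort": joint torques, N m; "tool_pos": TCP position; "tool_rot": TCP orientation; "contact_force": force on the tool from outside, world axes, zero at the start; "wrist_torque": the same for the moment, N m; "opening": finger opening in m; "grip_force": force on a finger pad.
Only numpy, scipy, OpenCV 4.12 (cv2) and the standard library are available. Lean on these libraries where they do the work, as an engineer would, in place of code of your own. Each camera call takes 0.05 s, during which the arm holds its last target. There are 200 camera calls.

## Working session

There is one attempt and no reset: what is moved stays moved. The work goes in short steps, Python scripts to look and compute and a shell command to move; the robot and the scene stay as the last step left them, time stands still between calls to the robot, and variables do not carry over. Pictures are saved under pics/ and viewed, at most 10 in all, crops included, and the job is handed in when it is done.

```bash
ls; mkdir -p pics
python3 - <<'E'
from station import ctrl, optics
import cv2,numpy as np
o=ctrl.get_obs();print(o['t'],o['tool_pos'],o['tool_rot'],o['opening'],o['contact_force'],ctrl.grasp_offset)
for n in('side','top'):
    im,d=optics.get_image(n);p=optics.camera_params(n);print(n,p['mtx'].tolist(),np.round(p['extrinsics'],4).tolist())
    np.savez(f'pics/{n}0.npz',im=im,d=d,K=p['mtx'],E=p['extrinsics'])
    cv2.imwrite(f'pics/{n}0.png',cv2.resize(im[:,:,::-1],(800,600),interpolation=cv2.INTER_CUBIC))
E
```

```text
pics
0.0 [0.17655824 0.59887458 0.23003377] [-0.44888652 -3.10882059  0.00320655] 0.08512591961698888 [-0.8770931   0.01905496  0.01959943] 0.0187
side [[396.75639440547957, 0.0, 255.39745170349158], [0.0, 396.75639440547957, 194.6247885175048], [0.0, 0.0, 1.0]] [[-0.8874, -0.3212, 0.3307, 0.2], [-0.4608, 0.5951, -0.6584, 0.6005], [0.0147, -0.7366, -0.6761, 0.7283], [0.0, 0.0, 0.0, 1.0]]
top [[355.2653462156167, 0.0, 252.2593637161257], [0.0, 355.2653462156167, 191.09180268683173], [0.0, 0.0, 1.0]] [[-0.0278, -0.9956, 0.0897, 0.4413], [-0.9996, 0.0268, -0.0123, -0.017], [0.0098, -0.09, -0.9959, 0.969], [0.0, 0.0, 0.0, 1.0]]
```

View pics/side0.png

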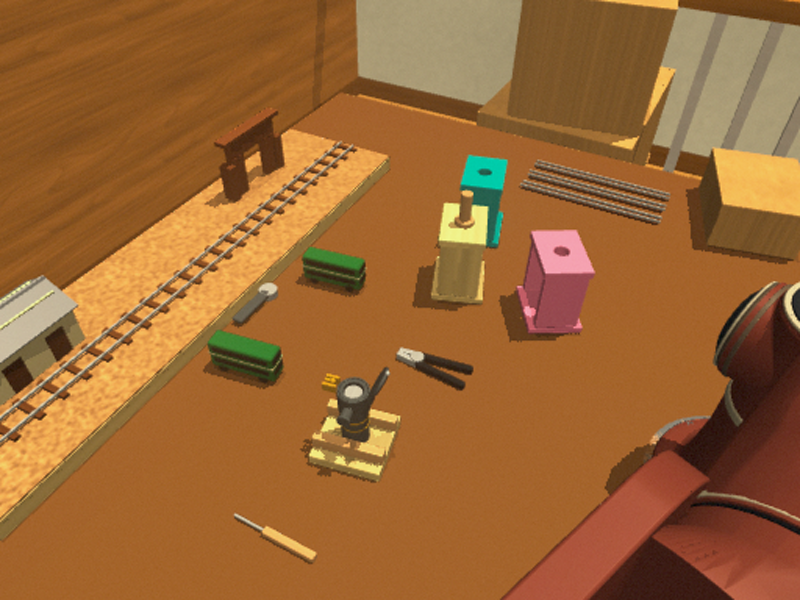

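View pics/top0.png

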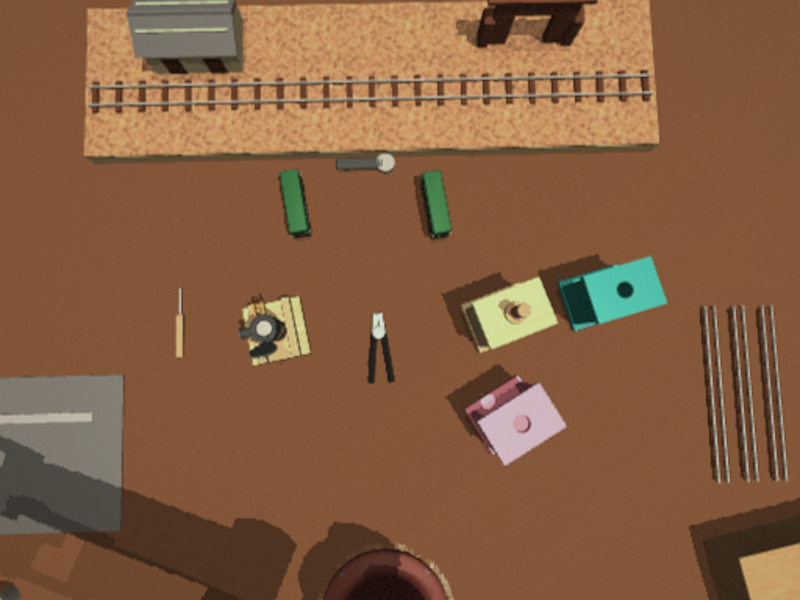

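The side view shows the boiler mouth near (352,392), with the door leaning to the right. The rod top is at (466,193), in the yellow rack. The top view shows the mouth at (264,328), the door below it (toward -x), and the rod at (517,312). Next I'll take enlarged crops.

Run:
```python
import cv2,numpy as np
t=[]
# (name,x0,y0) 80x60 window, x5
for n,x0,y0 in(('side',190,228),('side',260,115),('top',140,180),('top',290,172)):
    z=np.load(f'pics/{n}0.npz');im=z['im'][y0:y0+60,x0:x0+80,::-1]
    im=cv2.resize(im,(400,300),interpolation=cv2.INTER_CUBIC)
    for k in range(0,80,10):cv2.putText(im,str(x0+k),(k*5,8),0,.3,(255,255,255));cv2.line(im,(k*5,10),(k*5,14),(255,255,255))
    for k in range(10,60,10):cv2.putText(im,str(y0+k),(0,k*5),0,.3,(255,255,255))
    t.append(im)
cv2.imwrite('pics/crop0.png',np.vstack([np.hstack(t[:2]),np.hstack(t[2:])]))
```

```text
(no output)
```

View pics/crop0.png

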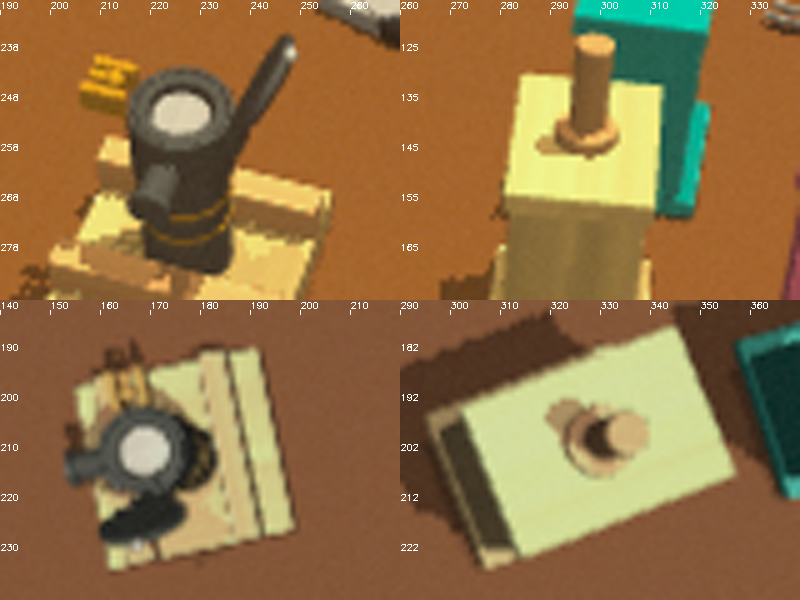

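The crops give these original pixels. Mouth: side (226.4,249.4), top (168.8,209.6). Handle top: side (299.2,123.6), top (335.4,198.8). Collar top: side (297.5,141.5), top (329.6,199.6). The boiler's yaw is about 12°.

```bash
cat > h.py <<'E'
import numpy as np
C={n:np.load(f'pics/{n}0.npz') for n in('side','top')}
def ray(n,uv):
    z=C[n];d=z['E'][:3,:3]@np.linalg.inv(z['K'])@np.array([*uv,1.]);return z['E'][:3,3],d
def tri(s,t):
    A=[];b=[]
    for n,uv in(('side',s),('top',t)):
        o,d=ray(n,uv);d=d/np.linalg.norm(d);P=np.eye(3)-np.outer(d,d);A.append(P);b.append(P@o)
    x,r,_,_=np.linalg.lstsq(np.vstack(A),np.hstack(b),rcond=None);return np.round(x*1000,1),np.round(1000*np.sqrt(r),1)
def onz(n,uv,z):
    o,d=ray(n,uv);return np.round(1000*(o+d*(z-o[2])/d[2]),1)
def dep(n,uv):
    o,d=ray(n,uv);return np.round(1000*(o+d*C[n]['d'][int(round(uv[1])),int(round(uv[0]))]),1)
E
python3 - <<'E'
from h import *
print('mouth',tri((226.4,249.4),(168.8,209.6)),onz('side',(226.4,249.4),.115),onz('top',(168.8,209.6),.115))
print('handle',tri((299.2,123.6),(335.4,198.8)),onz('side',(299.2,123.6),.188),onz('top',(335.4,198.8),.188))
print('collar',tri((297.5,141.5),(329.6,199.6)),onz('side',(297.5,141.5),.138),onz('top',(329.6,199.6),.138))
c=[onz('top',(290+(x-400)/5,172+(y-300)/5),.13) for x,y in((462,407),(675,326),(735,475),(520,558))];print(*c,np.mean(c,0))
print('cradle',[onz('top',(140+x/5,180+(y-300)/5),.02) for x,y in((260,349),(296,528),(110,570))])
print('door tip',tri((190+57.6,228+7.2),(140+143/5,180+245/5)))
print('weight depth',dep('side',(226,251)),dep('top',(169,210)),dep('top',(335,199)),dep('side',(299,123)),'rack',dep('top',(320,215)))
d=C['top']['d'];print([dep('top',(140+x/5,180+(y-300)/5)) for x,y in((120,535),(143,517),(165,500),(140,535))])
E
```

```text
mouth (array([478. , 173.2, 114.4]), array([1.7])) [476.6 173.3 115. ] [479.1 173.6 115. ]
handle (array([ 489. , -209.7,  189.2]), array([0.9])) [ 489.  -211.8  188. ] [ 489.6 -209.7  188. ]
collar (array([ 489.7, -209.7,  134.9]), array([2.5])) [ 486.6 -206.1  138. ] [ 491.2 -208.3  138. ]
[ 508.2 -146.2  130. ] [ 544.2 -249.5  130. ] [ 472.4 -274.4  130. ] [ 436.1 -170.7  130. ] [ 490.225 -210.2    130.   ]
cradle [array([534.6, 132.5,  20. ]), array([438.6, 114.6,  20. ]), array([419.2, 213.2,  20. ])]
door tip (array([434. , 162.5, 169.1]), array([0.9]))
weight depth [477.8 173.1 109.1] [478.4 174.6 108.4] [ 489.3 -209.2  186.6] [ 490.1 -212.9  188.8] rack [ 455.9 -185.4  131.8]
[array([438.1, 175.6, 155.9]), array([446. , 168.1, 142.9]), array([453.7, 160.6, 129.8]), array([437.8, 165.1, 162.2])]
```

```bash
python3 -m handwheel '[{"tz":-10,"roll":-0.0956},{"tz":-10,"roll":-0.0956},{"roll":-0.0956},{"tx":-10,"ty":-20},{"tx":-14,"ty":-36},{"tx":-14,"ty":-36},{"tx":-14,"ty":-36},{"tx":-14,"ty":-36},{"tx":-14,"ty":-36},{"tx":-14,"ty":-36},{"tx":-14,"ty":-36},{"tx":-14,"ty":-36}]' 60 100
```

```text
$[0]: bad value
```

```bash
python3 -m handwheel '[{"tx":-14,"ty":-36},{"tx":-14,"ty":-36},{"tx":-14,"ty":-36},{"tx":-14,"ty":-36},{"tx":-14,"ty":-36},{"tx":-14,"ty":-36},{"tx":-14,"ty":-36},{"tx":-14,"ty":-36},{"tx":-14,"ty":-36},{"tx":-14,"ty":-36},{"tx":-14,"ty":-36},{}]'
```

```text
$[0]: bad value
```

```bash
python3 -m handwheel '[{"tx":0,"ty":0,"tz":-10,"roll":-0.0956},{"tx":0,"ty":0,"tz":-10,"roll":-0.0956},{"tx":0,"ty":0,"tz":0,"roll":-0.0956}]' 60 100
```

```text
t: 0.35
tool_pos: [0.177, 0.6, 0.253]
tool_rot: [-0.007, 3.141, 0.003]
contact_force: [0.2, -0.3, 0.4]
opening: 0.0598
grip_force: 0.0
```

```bash
python3 -m handwheel '[{"tx":-14.2,"ty":-36.8,"tz":0,"roll":0},{"tx":-14.2,"ty":-36.8,"tz":0,"roll":0},{"tx":-14.2,"ty":-36.8,"tz":0,"roll":0},{"tx":-14.2,"ty":-36.8,"tz":0,"roll":0},{"tx":-14.2,"ty":-36.8,"tz":0,"roll":0},{"tx":-14.2,"ty":-36.8,"tz":0,"roll":0},{"tx":-14.2,"ty":-36.8,"tz":0,"roll":0},{"tx":-14.2,"ty":-36.8,"tz":0,"roll":0},{"tx":-14.2,"ty":-36.8,"tz":0,"roll":0},{"tx":-14.2,"ty":-36.8,"tz":0,"roll":0},{"tx":-14.2,"ty":-36.8,"tz":0,"roll":0}]'; python3 -m handwheel '[{"tx":-14.2,"ty":-36.8,"tz":0,"roll":0},{"tx":-14.2,"ty":-36.8,"tz":0,"roll":0},{"tx":-14.2,"ty":-36.8,"tz":0,"roll":0},{"tx":-14.2,"ty":-36.8,"tz":0,"roll":0},{"tx":-14.2,"ty":-36.8,"tz":0,"roll":0},{"tx":-14.2,"ty":-36.8,"tz":0,"roll":0},{"tx":-14.2,"ty":-36.8,"tz":0,"roll":0},{"tx":-14.2,"ty":-36.8,"tz":0,"roll":0},{"tx":-14.2,"ty":-36.8,"tz":0,"roll":0},{"tx":-14.2,"ty":-36.8,"tz":0,"roll":0},{"tx":-14.2,"ty":-36.8,"tz":0,"roll":0},{"tx":0,"ty":0,"tz":0,"roll":0}]'; python3 -c "
from station import ctrl;o=ctrl.get_obs();print(o['tool_pos'],o['tool_rot'],o['q'],o['dq'])"
```

```text
t: 1.27
tool_pos: [0.3329, 0.1929, 0.2509]
tool_rot: [-0.001, 3.141, 0.0]
contact_force: [1.0, -0.6, -0.5]
opening: 0.0595
grip_force: 0.0
t: 2.27
tool_pos: [0.4899, -0.2154, 0.2497]
tool_rot: [-0.008, -3.14, 0.002]
contact_force: [-1.2, 0.9, 0.0]
opening: 0.06
grip_force: 0.0
[ 0.48986462 -0.21537655  0.24973915] [-8.21106854e-03 -3.13970413e+00  1.57126837e-03] [-5.52367663e-01 -1.73133133e-01  1.79843896e+00 -1.83693354e-03
  1.51736474e+00 -2.11783444e+00] [ 0.0600708  -0.068214    0.06125008  0.04840447  0.06797484  0.05278462]
```

```bash
python3 -m handwheel '[{"tx":0,"ty":0,"tz":20,"roll":0},{"tx":0,"ty":0,"tz":20,"roll":0},{"tx":0,"ty":0,"tz":0,"roll":0},{"tx":0,"ty":0,"tz":0,"roll":0}]'
python3 - <<'E'
from station import ctrl,optics
import cv2,numpy as np
t=[]
for n,x0,y0 in(('side',250,80),('top',290,150)):
    im,d=optics.get_image(n);t.append(cv2.resize(im[y0:y0+100,x0:x0+80,::-1],(400,500),interpolation=cv2.INTER_CUBIC))
cv2.imwrite('pics/g1.png',np.hstack(t))
E
```

```text
t: 2.6
tool_pos: [0.4882, -0.2094, 0.2097]
tool_rot: [0.0, -3.138, -0.003]
contact_force: [0.2, -0.2, 0.9]
opening: 0.0604
grip_force: 0.0
```

View pics/g1.png

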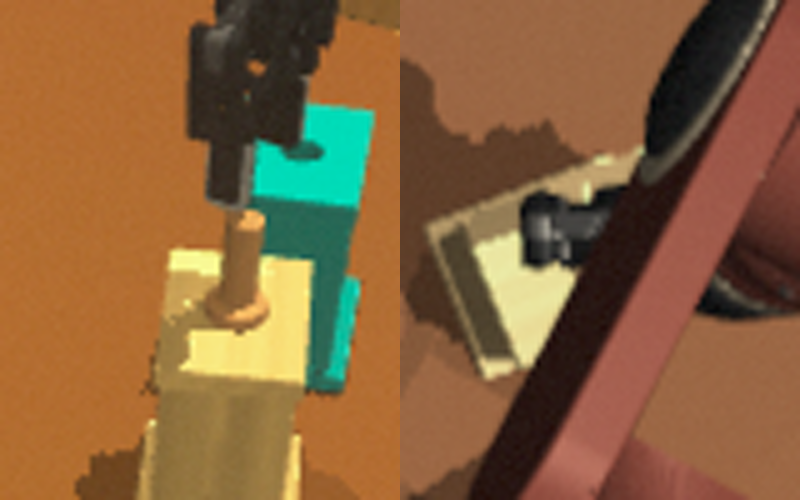

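The fingers hang straddled above the handle, one on each side along y. Next I descend and grip.

```bash
python3 -m handwheel '[{"tx":-1,"ty":0,"tz":20,"roll":0},{"tx":0,"ty":0,"tz":20,"roll":0},{"tx":0,"ty":0,"tz":15,"roll":0},{"tx":0,"ty":0,"tz":10,"roll":0},{"tx":0,"ty":0,"tz":0,"roll":0},{"tx":0,"ty":0,"tz":0,"roll":0}]'; python3 -m handwheel '[{"tx":0,"ty":0,"tz":0,"roll":0},{"tx":0,"ty":0,"tz":0,"roll":0},{"tx":0,"ty":0,"tz":0,"roll":0},{"tx":0,"ty":0,"tz":0,"roll":0},{"tx":0,"ty":0,"tz":0,"roll":0},{"tx":0,"ty":0,"tz":0,"roll":0},{"tx":0,"ty":0,"tz":0,"roll":0},{"tx":0,"ty":0,"tz":0,"roll":0}]' 10 100
```

```text
t: 3.2
tool_pos: [0.4905, -0.2102, 0.1471]
tool_rot: [-0.0, 3.141, -0.001]
contact_force: [1.1, 0.2, 0.1]
opening: 0.0602
grip_force: 0.0
t: 3.87
tool_pos: [0.491, -0.2106, 0.1478]
tool_rot: [0.0, 3.14, -0.002]
contact_force: [-0.8, 0.5, 6.0]
opening: 0.0179
grip_force: 97.4
```

```bash
python3 -m handwheel '[{"tx":0,"ty":0,"tz":-5,"roll":0},{"tx":0,"ty":0,"tz":-10,"roll":0},{"tx":0,"ty":0,"tz":-15,"roll":0},{"tx":0,"ty":0,"tz":-20,"roll":0},{"tx":0,"ty":0,"tz":-20,"roll":0},{"tx":0,"ty":0,"tz":-20,"roll":0},{"tx":0,"ty":0,"tz":-20,"roll":0},{"tx":0,"ty":0,"tz":-20,"roll":0},{"tx":0,"ty":0,"tz":-10,"roll":0},{"tx":0,"ty":0,"tz":0,"roll":0},{"tx":0,"ty":0,"tz":0,"roll":0}]'
python3 - <<'E'
from station import ctrl,optics
import cv2,numpy as np
o=ctrl.get_obs();print(o['tool_pos'],o['tool_rot'],o['opening'])
im,d=optics.get_image('side')
cv2.imwrite('pics/g2.png',cv2.resize(im[60:180,240:340,::-1],(600,600)[::1],interpolation=cv2.INTER_CUBIC)) if 0 else cv2.imwrite('pics/g2.png',cv2.resize(im[40:160,240:360,::-1],(600,600),interpolation=cv2.INTER_CUBIC))
E
```

```text
t: 4.78
tool_pos: [0.4902, -0.2101, 0.2863]
tool_rot: [-0.0, 3.141, -0.0]
contact_force: [-0.2, -0.7, -1.0]
opening: 0.0179
grip_force: 97.5
[ 0.49019362 -0.21013084  0.2863167 ] [-1.17750974e-05  3.14129527e+00 -3.04862665e-04] 0.017943909268074806
```

View pics/g2.png

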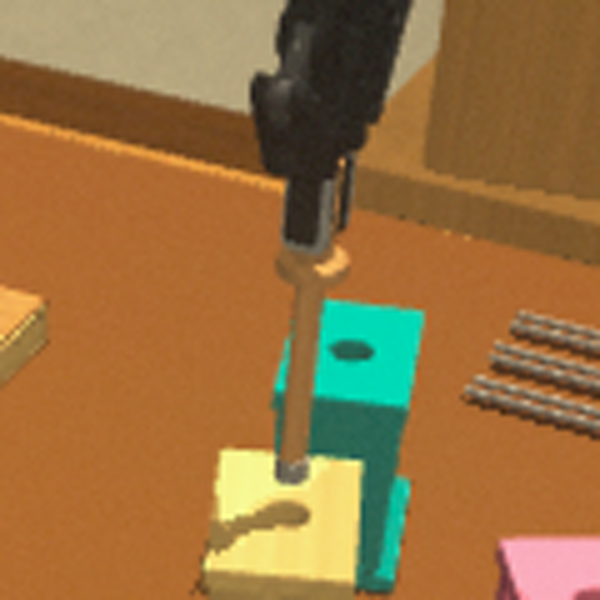

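The rod is clear of the rack: collar near (313,265) and foot near (292,473) in the crop. I'll check for tilt.

Run:
```python
from h import *
import cv2
z=C['side'];Ei=np.linalg.inv(z['E'])
def pr(n,p):
    z=C[n];c=np.linalg.inv(z['E'])@np.array([*p,1.]);u=z['K']@c[:3];return u[:2]/u[2]
for h in (.153,.159,.268,.276): u=pr('side',(.4902,-.2101,h));print(h,u,(u-[240,40])*5)
print(onz('side',(298.4,134.4),.153),onz('side',(302.5,92.8),.270))
```

```text
0.153 [297.3080681  135.48415284] [286.54034049 477.42076421]
0.159 [297.51009933 133.51927077] [287.55049664 467.59635385]
0.268 [301.4836347  94.8741146] [307.4181735  274.37057302]
0.276 [301.79993146  91.79792766] [308.99965729 258.9896383 ]
[ 489.7 -216.   153. ] [ 490.7 -217.1  270. ]
```

```bash
python3 -m handwheel '[{"tx":1,"ty":20,"tz":0,"roll":0},{"tx":1,"ty":36,"tz":0,"roll":0},{"tx":1,"ty":36,"tz":0,"roll":0},{"tx":1,"ty":36,"tz":0,"roll":0},{"tx":1,"ty":36,"tz":0,"roll":0},{"tx":1,"ty":36,"tz":0,"roll":0},{"tx":1,"ty":36,"tz":0,"roll":0},{"tx":1,"ty":36,"tz":0,"roll":0},{"tx":1,"ty":36,"tz":0,"roll":0},{"tx":1,"ty":36,"tz":0,"roll":0},{"tx":1,"ty":30,"tz":0,"roll":0},{"tx":0.7,"ty":9.5,"tz":0,"roll":0}]'; python3 -m handwheel '[{"tx":0,"ty":0,"tz":5,"roll":0},{"tx":0,"ty":0,"tz":10,"roll":0},{"tx":0,"ty":0,"tz":5,"roll":0},{"tx":0,"ty":0,"tz":0,"roll":0},{"tx":0,"ty":0,"tz":0,"roll":0}]'
python3 - <<'E'
from station import ctrl,optics
import cv2,numpy as np
o=ctrl.get_obs();print(o['tool_pos'],o['tool_rot'],o['opening'])
im,d=optics.get_image('side');a=cv2.resize(im[190:270,180:260,::-1],(400,400),interpolation=cv2.INTER_CUBIC)
im,d=optics.get_image('top');b=cv2.resize(im[170:250,130:210,::-1],(400,400),interpolation=cv2.INTER_CUBIC)
cv2.imwrite('pics/b1.png',np.hstack([a,b]))
E
```

```text
t: 5.83
tool_pos: [0.477, 0.1766, 0.2839]
tool_rot: [0.006, -3.138, -0.001]
contact_force: [-0.6, -1.3, -1.1]
opening: 0.0178
grip_force: 97.7
t: 6.25
tool_pos: [0.4782, 0.172, 0.265]
tool_rot: [-0.003, -3.14, 0.001]
contact_force: [0.1, -0.2, -0.7]
opening: 0.018
grip_force: 97.7
[0.47819832 0.17203652 0.26501031] [-3.13826541e-03 -3.13954468e+00  1.05217051e-03] 0.017995414204823548
```

View pics/b1.png

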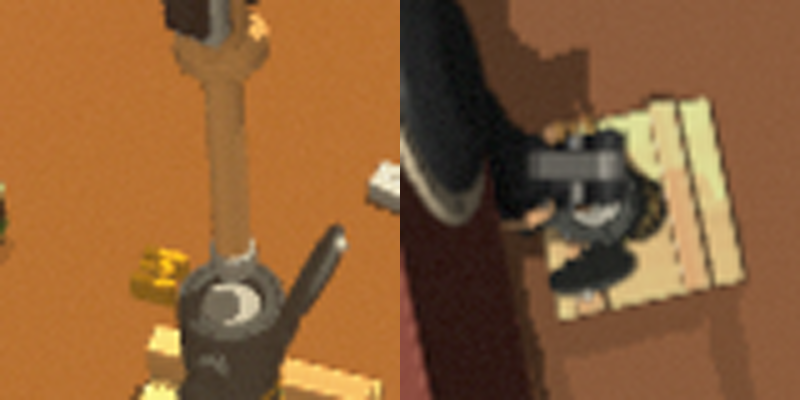

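Run:
```python
from h import *
def pr(n,p):
    z=C[n];c=np.linalg.inv(z['E'])@np.array([*p,1.]);u=z['K']@c[:3];return u[:2]/u[2]
f=np.array((.4782,.1725,.1325));a=pr('side',f);b=pr('side',f-[0,0,.0175]);print(a,b,b-a)
for v in (240,241,242): # mouth implied relative shift for observed foot centre
    print(v,onz('side',(226.4,249.4),.115)-onz('side',(226.6,v),.1325))
```

```text
[225.58763765 243.06003668] [225.9056578  248.82020419] [0.31802015 5.76016751]
240 [ -3.9   8.5 -17.5]
241 [ -2.5   6.3 -17.5]
242 [ -1.2   4.1 -17.5]
```

```bash
python3 -m handwheel '[{"tx":0,"ty":0,"tz":6,"roll":0},{"tx":0,"ty":0,"tz":6,"roll":0},{"tx":0,"ty":0,"tz":0,"roll":0},{"tx":0,"ty":0,"tz":0,"roll":0}]'
python3 - <<'E'
from station import ctrl,optics
import cv2,numpy as np
o=ctrl.get_obs();print(o['tool_pos'],o['tool_rot'],o['opening'])
im,d=optics.get_image('side');a=cv2.resize(im[225:275,200:260,::-1],(720,600),interpolation=cv2.INTER_CUBIC)
cv2.imwrite('pics/b2.png',cv2.convertScaleAbs(a,alpha=1.5))
E
```

```text
t: 6.68
tool_pos: [0.4781, 0.1732, 0.2535]
tool_rot: [-0.0, -3.14, 0.0]
contact_force: [-0.6, -0.4, -0.4]
opening: 0.0181
grip_force: 97.7
[0.47813617 0.17322629 0.25350407] [-8.94398153e-05 -3.14025896e+00  3.99682474e-04] 0.018128544761158688
```

View pics/b2.png

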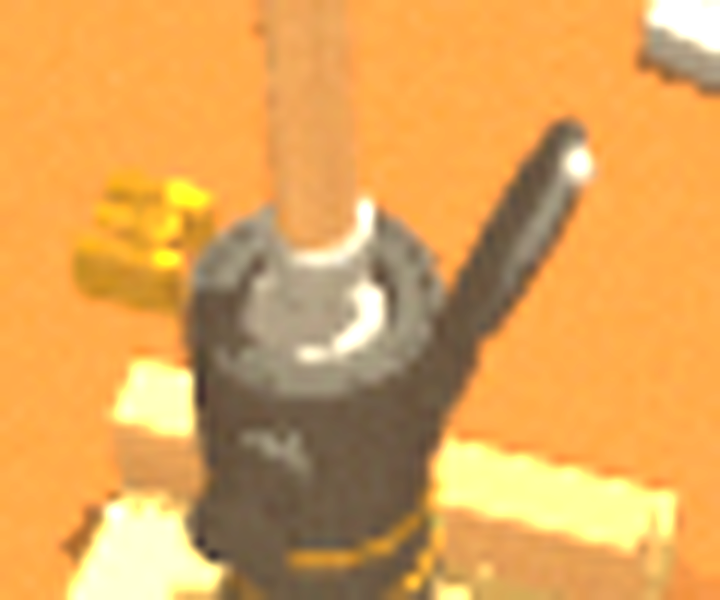

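The gray disc and white crescent are the weight, partly shaded by the rod. The foot's centre projects to about (314,272) in the crop, where the aligned foot should be (about 314,274). It is concentric with the mouth, so I descend.

```bash
python3 -m handwheel '[{"tx":0,"ty":0,"tz":2,"roll":0},{"tx":0,"ty":0,"tz":2,"roll":0},{"tx":0,"ty":0,"tz":2,"roll":0},{"tx":0,"ty":0,"tz":2,"roll":0},{"tx":0,"ty":0,"tz":2,"roll":0}]';python3 -m handwheel '[{"tx":0,"ty":0,"tz":2,"roll":0},{"tx":0,"ty":0,"tz":2,"roll":0},{"tx":0,"ty":0,"tz":2,"roll":0},{"tx":0,"ty":0,"tz":2,"roll":0},{"tx":0,"ty":0,"tz":2,"roll":0},{"tx":0,"ty":0,"tz":2,"roll":0}]'
```

```text
t: 7.15
tool_pos: [0.4785, 0.1734, 0.2441]
tool_rot: [0.0, -3.142, 0.0]
contact_force: [0.1, -0.6, -0.8]
opening: 0.0179
grip_force: 97.7
t: 7.65
tool_pos: [0.4786, 0.1734, 0.2324]
tool_rot: [-0.0, 3.141, 0.0]
contact_force: [-0.7, -0.5, 2.8]
opening: 0.0177
grip_force: 97.8
```

```bash
python3 -m handwheel '[{"tx":0,"ty":0,"tz":2,"roll":0},{"tx":0,"ty":0,"tz":2,"roll":0},{"tx":0,"ty":0,"tz":2,"roll":0},{"tx":0,"ty":0,"tz":2,"roll":0},{"tx":0,"ty":0,"tz":2,"roll":0},{"tx":0,"ty":0,"tz":2,"roll":0},{"tx":0,"ty":0,"tz":2,"roll":0},{"tx":0,"ty":0,"tz":2,"roll":0},{"tx":0,"ty":0,"tz":2,"roll":0},{"tx":0,"ty":0,"tz":1,"roll":0}]';python3 -m handwheel '[{"tx":0,"ty":0,"tz":0.5,"roll":0},{"tx":0,"ty":0,"tz":0.5,"roll":0},{"tx":0,"ty":0,"tz":0.5,"roll":0},{"tx":0,"ty":0,"tz":0.5,"roll":0}]'
```

```text
t: 8.48
tool_pos: [0.4785, 0.1734, 0.213]
tool_rot: [-0.0, 3.142, 0.0]
contact_force: [-0.0, -0.0, 4.3]
opening: 0.0179
grip_force: 97.8
t: 8.82
tool_pos: [0.4786, 0.1734, 0.2114]
tool_rot: [-0.0, 3.141, 0.0]
contact_force: [-0.3, 0.1, 3.7]
opening: 0.0179
grip_force: 97.8
```

```bash
python3 -m handwheel '[{"tx":0,"ty":0,"tz":0.5,"roll":0},{"tx":0,"ty":0,"tz":0.5,"roll":0},{"tx":0,"ty":0,"tz":0.5,"roll":0}]'|grep -E "pos|cont"
```

```text
tool_pos: [0.4785, 0.1734, 0.2098]
contact_force: [-0.6, -0.5, 4.4]
```

```bash
cat > ok.py <<'E'
from station import ctrl
import sys
o=ctrl.get_obs();print(round(o['tool_pos'][2]*1000,2),round(o['contact_force'][2],1));sys.exit(o['contact_force'][2]>7.5)
E
python3 -m handwheel '[{"tx":0,"ty":0,"tz":0.4,"roll":0},{"tx":0,"ty":0,"tz":0.4,"roll":0}]' >/dev/null; python3 ok.py &&
python3 -m handwheel '[{"tx":0,"ty":0,"tz":0.4,"roll":0},{"tx":0,"ty":0,"tz":0.4,"roll":0}]' >/dev/null; python3 ok.py &&
python3 -m handwheel '[{"tx":0,"ty":0,"tz":0.4,"roll":0},{"tx":0,"ty":0,"tz":0.4,"roll":0}]' >/dev/null; python3 ok.py &&
python3 -m handwheel '[{"tx":0,"ty":0,"tz":0.4,"roll":0},{"tx":0,"ty":0,"tz":0.4,"roll":0}]' >/dev/null; python3 ok.py &&
python3 -m handwheel '[{"tx":0,"ty":0,"tz":0.4,"roll":0},{"tx":0,"ty":0,"tz":0.4,"roll":0}]' >/dev/null; python3 ok.py &&
python3 -m handwheel '[{"tx":0,"ty":0,"tz":0.4,"roll":0},{"tx":0,"ty":0,"tz":0.4,"roll":0}]' >/dev/null; python3 ok.py &&
python3 -m handwheel '[{"tx":0,"ty":0,"tz":0.4,"roll":0},{"tx":0,"ty":0,"tz":0.4,"roll":0}]' >/dev/null; python3 ok.py &&
python3 -m handwheel '[{"tx":0,"ty":0,"tz":0.4,"roll":0},{"tx":0,"ty":0,"tz":0.4,"roll":0}]' >/dev/null; python3 ok.py &&
python3 -m handwheel '[{"tx":0,"ty":0,"tz":0.4,"roll":0},{"tx":0,"ty":0,"tz":0.4,"roll":0}]' >/dev/null; python3 ok.py &&
python3 -m handwheel '[{"tx":0,"ty":0,"tz":0.4,"roll":0},{"tx":0,"ty":0,"tz":0.4,"roll":0}]' >/dev/null; python3 ok.py
```

```text
208.96 4.3
208.96 4.3
208.96 4.3
208.96 4.3
208.96 4.3
208.96 4.3
208.96 4.3
208.96 4.3
208.96 4.3
208.96 4.3False
False
False
False
False
False
False
False
False
False
```

```bash
sed -i "s/sys.exit(/sys.exit(int(/;s/7.5)/7.5))/" ok.py
python3 ok.py && python3 -m handwheel '[{"tx":0,"ty":0,"tz":0.4,"roll":0},{"tx":0,"ty":0,"tz":0.4,"roll":0}]' >/dev/null; python3 ok.py &&
python3 -m handwheel '[{"tx":0,"ty":0,"tz":0.4,"roll":0},{"tx":0,"ty":0,"tz":0.4,"roll":0}]' >/dev/null; python3 ok.py &&
python3 -m handwheel '[{"tx":0,"ty":0,"tz":0.4,"roll":0},{"tx":0,"ty":0,"tz":0.4,"roll":0}]' >/dev/null; python3 ok.py &&
python3 -m handwheel '[{"tx":0,"ty":0,"tz":0.4,"roll":0},{"tx":0,"ty":0,"tz":0.4,"roll":0}]' >/dev/null; python3 ok.py &&
python3 -m handwheel '[{"tx":0,"ty":0,"tz":0.4,"roll":0},{"tx":0,"ty":0,"tz":0.4,"roll":0}]' >/dev/null; python3 ok.py &&
python3 -m handwheel '[{"tx":0,"ty":0,"tz":0.4,"roll":0},{"tx":0,"ty":0,"tz":0.4,"roll":0}]' >/dev/null; python3 ok.py &&
python3 -m handwheel '[{"tx":0,"ty":0,"tz":0.4,"roll":0},{"tx":0,"ty":0,"tz":0.4,"roll":0}]' >/dev/null; python3 ok.py &&
python3 -m handwheel '[{"tx":0,"ty":0,"tz":0.4,"roll":0},{"tx":0,"ty":0,"tz":0.4,"roll":0}]' >/dev/null; python3 ok.py &&
python3 -m handwheel '[{"tx":0,"ty":0,"tz":0.4,"roll":0},{"tx":0,"ty":0,"tz":0.4,"roll":0}]' >/dev/null; python3 ok.py &&
python3 -m handwheel '[{"tx":0,"ty":0,"tz":0.4,"roll":0},{"tx":0,"ty":0,"tz":0.4,"roll":0}]' >/dev/null; python3 ok.py
```

```text
208.96 4.3
208.16 4.2
207.39 4.4
206.57 3.5
205.75 5.0
204.94 3.9
204.16 3.6
203.37 3.9
202.58 4.5
202.31 7.5
202.31 7.5
```

The descent stalled at TCP 202.3 mm with the force rising, so this is the stop. I'll lean on it gently.

```bash
python3 -m handwheel '[{"tx":0,"ty":0,"tz":0.4,"roll":0},{"tx":0,"ty":0,"tz":0,"roll":0},{"tx":0,"ty":0,"tz":0,"roll":0}]' >/dev/null; python3 ok.py;  python3 -m handwheel '[{"tx":0,"ty":0,"tz":0.4,"roll":0},{"tx":0,"ty":0,"tz":0,"roll":0},{"tx":0,"ty":0,"tz":0,"roll":0}]' >/dev/null; python3 ok.py
```

```text
202.29 7.6
202.3 8.3
```

```bash
python3 -m handwheel '[{"tx":0,"ty":0,"tz":1,"roll":0},{"tx":0,"ty":0,"tz":0,"roll":0},{"tx":0,"ty":0,"tz":0,"roll":0}]' >/dev/null; python3 ok.py;  python3 -m handwheel '[{"tx":0,"ty":0,"tz":1,"roll":0},{"tx":0,"ty":0,"tz":0,"roll":0},{"tx":0,"ty":0,"tz":0,"roll":0}]' >/dev/null; python3 ok.py
```

```text
202.25 12.2
202.23 15.3
```

```bash
python3 -m handwheel '[{"tx":0,"ty":0,"tz":1,"roll":0},{"tx":0,"ty":0,"tz":0,"roll":0},{"tx":0,"ty":0,"tz":0,"roll":0},{"tx":0,"ty":0,"tz":0,"roll":0},{"tx":0,"ty":0,"tz":0,"roll":0},{"tx":0,"ty":0,"tz":0,"roll":0},{"tx":0,"ty":0,"tz":0,"roll":0},{"tx":0,"ty":0,"tz":0,"roll":0},{"tx":0,"ty":0,"tz":0,"roll":0},{"tx":0,"ty":0,"tz":0,"roll":0}]'
```

```text
t: 12.57
tool_pos: [0.4798, 0.1735, 0.2022]
tool_rot: [-0.0, 3.138, 0.0]
contact_force: [-3.2, -0.7, 18.2]
opening: 0.0179
grip_force: 99.4
```

```bash
python3 -m handwheel '[{"tx":0,"ty":0,"tz":-3,"roll":0},{"tx":0,"ty":0,"tz":-4,"roll":0},{"tx":0,"ty":0,"tz":-8,"roll":0},{"tx":0,"ty":0,"tz":-12,"roll":0},{"tx":0,"ty":0,"tz":-16,"roll":0},{"tx":0,"ty":0,"tz":-16,"roll":0},{"tx":0,"ty":0,"tz":-16,"roll":0},{"tx":0,"ty":0,"tz":-12,"roll":0},{"tx":0,"ty":0,"tz":0,"roll":0},{"tx":0,"ty":0,"tz":0,"roll":0}]'
python3 - <<'E'
from station import ctrl,optics
import cv2,numpy as np
o=ctrl.get_obs();print(o['tool_pos'],o['tool_rot'],o['opening'])
im,d=optics.get_image('side')
cv2.imwrite('pics/b3.png',cv2.resize(im[160:280,180:300,::-1],(600,600),interpolation=cv2.INTER_CUBIC))
E
```

```text
t: 13.4
tool_pos: [0.4788, 0.1734, 0.2856]
tool_rot: [0.0, 3.14, 0.0]
contact_force: [-0.3, 0.6, -1.4]
opening: 0.0179
grip_force: 97.8
[0.47878359 0.17339792 0.28564032] [1.27795190e-05 3.14035124e+00 3.67213379e-04] 0.01790277978345505
```

View pics/b3.png

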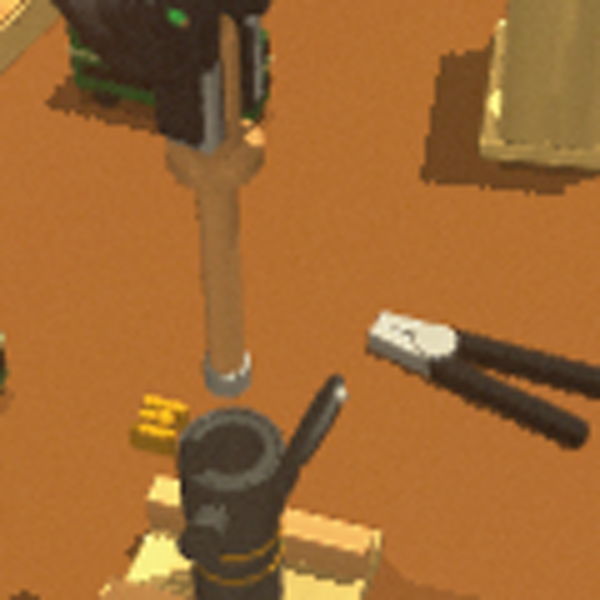

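The rod is clear of the bore and upright: foot near (228,380), mouth near (232,447), bore empty to its depth. I'll return it to the rack.

```bash
python3 -m handwheel '[{"tx":-1,"ty":-20,"tz":0,"roll":0},{"tx":-1,"ty":-36,"tz":0,"roll":0},{"tx":-1,"ty":-36,"tz":0,"roll":0},{"tx":-1,"ty":-36,"tz":0,"roll":0},{"tx":-1,"ty":-36,"tz":0,"roll":0},{"tx":-1,"ty":-36,"tz":0,"roll":0},{"tx":-1,"ty":-36,"tz":0,"roll":0},{"tx":-1,"ty":-36,"tz":0,"roll":0},{"tx":-1,"ty":-36,"tz":0,"roll":0},{"tx":-1,"ty":-36,"tz":0,"roll":0},{"tx":-1,"ty":-30,"tz":0,"roll":0},{"tx":-0.6,"ty":-9.5,"tz":0,"roll":0}]'; python3 -m handwheel '[{"tx":0,"ty":0,"tz":0,"roll":0},{"tx":0,"ty":0,"tz":0,"roll":0},{"tx":0,"ty":0,"tz":0,"roll":0},{"tx":0,"ty":0,"tz":0,"roll":0},{"tx":0,"ty":0,"tz":0,"roll":0},{"tx":0,"ty":0,"tz":0,"roll":0}]'
```

```text
t: 14.45
tool_pos: [0.489, -0.2135, 0.2829]
tool_rot: [-0.006, -3.138, -0.001]
contact_force: [-0.2, -0.2, -1.3]
opening: 0.0177
grip_force: 97.9
t: 14.95
tool_pos: [0.4903, -0.2091, 0.2852]
tool_rot: [-0.003, 3.141, -0.0]
contact_force: [0.8, -0.1, -0.5]
opening: 0.0177
grip_force: 97.9
```

```bash
python3 -m handwheel '[{"tx":0,"ty":-0.7,"tz":5,"roll":0},{"tx":0,"ty":0,"tz":5,"roll":0},{"tx":0,"ty":0,"tz":5,"roll":0},{"tx":0,"ty":0,"tz":5,"roll":0},{"tx":0,"ty":0,"tz":5,"roll":0},{"tx":0,"ty":0,"tz":5,"roll":0}]';python3 ok.py && python3 -m handwheel '[{"tx":0,"ty":0,"tz":10,"roll":0},{"tx":0,"ty":0,"tz":10,"roll":0},{"tx":0,"ty":0,"tz":10,"roll":0},{"tx":0,"ty":0,"tz":10,"roll":0},{"tx":0,"ty":0,"tz":10,"roll":0},{"tx":0,"ty":0,"tz":10,"roll":0},{"tx":0,"ty":0,"tz":10,"roll":0},{"tx":0,"ty":0,"tz":10,"roll":0},{"tx":0,"ty":0,"tz":10,"roll":0},{"tx":0,"ty":0,"tz":5,"roll":0},{"tx":0,"ty":0,"tz":2,"roll":0},{"tx":0,"ty":0,"tz":2,"roll":0}]'
```

```text
t: 15.45
tool_pos: [0.4899, -0.2108, 0.2541]
tool_rot: [-0.0, -3.141, -0.001]
contact_force: [-0.5, -0.7, -0.5]
opening: 0.0181
grip_force: 97.9
254.14 -0.5
t: 16.45
tool_pos: [0.4901, -0.2109, 0.1557]
tool_rot: [-0.0, -3.141, -0.0]
contact_force: [-0.2, -0.1, -0.4]
opening: 0.018
grip_force: 97.9
```

```bash
python3 -m handwheel '[{"tx":0,"ty":0,"tz":2,"roll":0},{"tx":0,"ty":0,"tz":2,"roll":0},{"tx":0,"ty":0,"tz":1,"roll":0},{"tx":0,"ty":0,"tz":0,"roll":0}]';python3 ok.py && python3 -m handwheel '[{"tx":0,"ty":0,"tz":1,"roll":0},{"tx":0,"ty":0,"tz":1,"roll":0},{"tx":0,"ty":0,"tz":0,"roll":0}]';python3 ok.py && python3 -m handwheel '[{"tx":0,"ty":0,"tz":0.7,"roll":0},{"tx":0,"ty":0,"tz":0,"roll":0},{"tx":0,"ty":0,"tz":0,"roll":0}]'
```

```text
t: 16.78
tool_pos: [0.4901, -0.2109, 0.1511]
tool_rot: [-0.0, 3.141, -0.0]
contact_force: [-0.2, 0.1, -0.5]
opening: 0.0178
grip_force: 97.9
151.06 -0.5
t: 17.03
tool_pos: [0.4901, -0.2108, 0.1489]
tool_rot: [-0.0, -3.142, -0.0]
contact_force: [-0.3, -0.1, -0.6]
opening: 0.0181
grip_force: 97.9
148.93 -0.6
t: 17.28
tool_pos: [0.4901, -0.2108, 0.1483]
tool_rot: [-0.0, -3.142, 0.0]
contact_force: [0.7, 0.1, -1.0]
opening: 0.0181
grip_force: 97.9
```

```bash
python3 -m handwheel '[{"tx":0,"ty":0,"tz":0.7,"roll":0},{"tx":0,"ty":0,"tz":0,"roll":0},{"tx":0,"ty":0,"tz":0,"roll":0}]' | grep -E 'pos|cont';python3 ok.py && python3 -m handwheel '[{"tx":0,"ty":0,"tz":0.7,"roll":0},{"tx":0,"ty":0,"tz":0,"roll":0},{"tx":0,"ty":0,"tz":0,"roll":0}]'| grep -E 'pos|cont'
```

```text
tool_pos: [0.4902, -0.2109, 0.1479]
contact_force: [-1.0, -0.0, 0.8]
147.88 0.8
tool_pos: [0.4903, -0.211, 0.1479]
contact_force: [-2.5, 1.6, 5.1]
```

Collar is seated. I'll release it and retract.

```bash
python3 -m handwheel '[{"tx":0,"ty":0,"tz":0,"roll":0},{"tx":0,"ty":0,"tz":0,"roll":0},{"tx":0,"ty":0,"tz":0,"roll":0},{"tx":0,"ty":0,"tz":0,"roll":0},{"tx":0,"ty":0,"tz":0,"roll":0},{"tx":0,"ty":0,"tz":0,"roll":0}]' 60; python3 -m handwheel '[{"tx":0,"ty":0,"tz":-10,"roll":0},{"tx":0,"ty":0,"tz":-20,"roll":0},{"tx":0,"ty":0,"tz":-20,"roll":0},{"tx":0,"ty":0,"tz":-20,"roll":0},{"tx":0,"ty":0,"tz":-20,"roll":0},{"tx":0,"ty":0,"tz":-20,"roll":0}]'
```

```text
t: 18.28
tool_pos: [0.49, -0.2108, 0.1467]
tool_rot: [-0.0, -3.141, -0.0]
contact_force: [0.3, -0.1, -0.7]
opening: 0.0599
grip_force: 0.0
t: 18.78
tool_pos: [0.4901, -0.2109, 0.2588]
tool_rot: [-0.0, 3.141, -0.001]
contact_force: [0.0, 1.2, 0.8]
opening: 0.0601
grip_force: 0.0
```

```bash
python3 -m handwheel '[{"tx":4,"ty":18,"tz":0,"roll":0},{"tx":8,"ty":36,"tz":0,"roll":0},{"tx":9,"ty":36,"tz":0,"roll":0},{"tx":9,"ty":36,"tz":0,"roll":0},{"tx":9,"ty":36,"tz":0,"roll":0},{"tx":9,"ty":36,"tz":0,"roll":0},{"tx":9,"ty":36,"tz":0,"roll":0},{"tx":9,"ty":36,"tz":0,"roll":0},{"tx":9,"ty":36,"tz":0,"roll":0},{"tx":9,"ty":36,"tz":0,"roll":0},{"tx":1,"ty":28,"tz":0,"roll":0}]' 0 40; python3 -m handwheel '[{"tx":0,"ty":0,"tz":0,"roll":-0.095},{"tx":0,"ty":0,"tz":0,"roll":-0.095},{"tx":0,"ty":0,"tz":20,"roll":0},{"tx":0,"ty":0,"tz":10,"roll":0},{"tx":0,"ty":0,"tz":0,"roll":0},{"tx":0,"ty":0,"tz":0,"roll":0}]'
```

```text
t: 19.7
tool_pos: [0.4038, 0.1615, 0.2581]
tool_rot: [-0.002, 3.14, 0.001]
contact_force: [1.0, -0.3, -0.5]
opening: 0.0002
grip_force: 0.0
t: 20.2
tool_pos: [0.4046, 0.1589, 0.2264]
tool_rot: [0.297, -3.126, 0.0]
contact_force: [-0.5, -0.2, -0.6]
opening: -0.0
grip_force: 0.0
```

```bash
python3 -m handwheel '[{"tx":0,"ty":0,"tz":25,"roll":0},{"tx":0,"ty":0,"tz":25,"roll":0},{"tx":0,"ty":0,"tz":20,"roll":0},{"tx":0,"ty":0,"tz":11,"roll":0},{"tx":0,"ty":0,"tz":0,"roll":0},{"tx":-5,"ty":0,"tz":0,"roll":0},{"tx":-5,"ty":0,"tz":0,"roll":0},{"tx":-5,"ty":0,"tz":0,"roll":0},{"tx":-5,"ty":0,"tz":0,"roll":0}]'; python3 -m handwheel '[{"tx":-4,"ty":0,"tz":0,"roll":0},{"tx":-4,"ty":0,"tz":0,"roll":0},{"tx":-4,"ty":0,"tz":0,"roll":0},{"tx":-4,"ty":0,"tz":0,"roll":0},{"tx":-4,"ty":0,"tz":0,"roll":0}]'
```

```text
t: 20.95
tool_pos: [0.4262, 0.1632, 0.1477]
tool_rot: [-0.298, 3.125, 0.0]
contact_force: [-1.4, -0.8, 1.2]
opening: -0.0002
grip_force: 0.6
t: 21.37
tool_pos: [0.4447, 0.1668, 0.1459]
tool_rot: [0.298, -3.127, 0.0]
contact_force: [-1.3, -0.4, 2.1]
opening: 0.0001
grip_force: 0.6
```

```bash
python3 -m handwheel '[{"tx":-4,"ty":0,"tz":0,"roll":0},{"tx":-4,"ty":0,"tz":0,"roll":0},{"tx":-4,"ty":0,"tz":0,"roll":0},{"tx":-4,"ty":0,"tz":0,"roll":0},{"tx":-4,"ty":0,"tz":1,"roll":0},{"tx":-4,"ty":0,"tz":2,"roll":0},{"tx":-4,"ty":0,"tz":2,"roll":0},{"tx":-4,"ty":0,"tz":3,"roll":0},{"tx":-4,"ty":0,"tz":3,"roll":0},{"tx":0,"ty":0,"tz":0,"roll":0}]'
python3 - <<'E'
from station import ctrl,optics
import cv2,numpy as np
im,d=optics.get_image('side')
cv2.imwrite('pics/d1.png',cv2.resize(im[200:280,180:260,::-1],(600,600),interpolation=cv2.INTER_CUBIC))
E
```

```text
t: 22.2
tool_pos: [0.4802, 0.1735, 0.1342]
tool_rot: [0.298, -3.127, 0.0]
contact_force: [-0.8, 0.4, 0.1]
opening: -0.0003
grip_force: 0.0
```

View pics/d1.png

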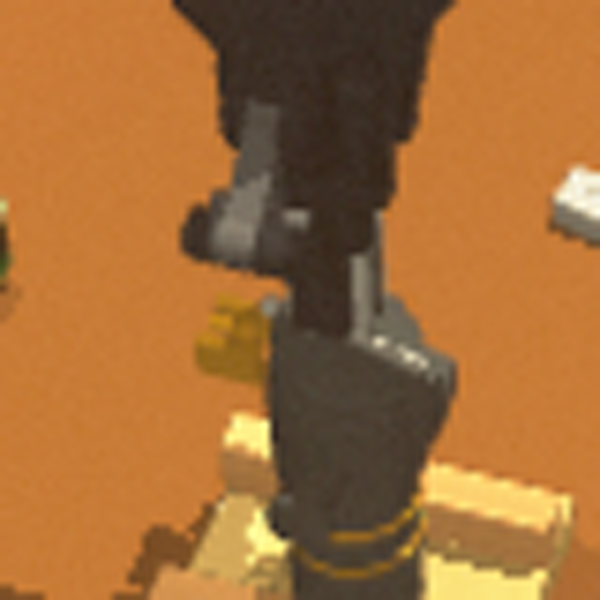

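The door is folded over the mouth beneath the finger, with its free edge toward the catch at about (265,305). I'll press it down.

```bash
python3 -m handwheel '[{"tx":-1,"ty":0,"tz":2,"roll":0},{"tx":-1,"ty":0,"tz":2,"roll":0},{"tx":0,"ty":0,"tz":1,"roll":0},{"tx":0,"ty":0,"tz":1,"roll":0}]'>/dev/null;python3 ok.py && python3 -m handwheel '[{"tx":0,"ty":0,"tz":1,"roll":0},{"tx":0,"ty":0,"tz":1,"roll":0},{"tx":0,"ty":0,"tz":0,"roll":0}]'>/dev/null;python3 ok.py && python3 -m handwheel '[{"tx":0,"ty":0,"tz":1,"roll":0},{"tx":0,"ty":0,"tz":1,"roll":0},{"tx":0,"ty":0,"tz":0,"roll":0}]'>/dev/null;python3 ok.py && python3 -m handwheel '[{"tx":0,"ty":0,"tz":1,"roll":0},{"tx":0,"ty":0,"tz":1,"roll":0},{"tx":0,"ty":0,"tz":0,"roll":0}]'>/dev/null;python3 ok.py
```

```text
128.99 0.9
127.22 1.0
126.05 4.4
123.76 2.0
```

```bash
python3 -m handwheel '[{"tx":0,"ty":0,"tz":1,"roll":0},{"tx":0,"ty":0,"tz":0,"roll":0},{"tx":0,"ty":0,"tz":0,"roll":0}]'>/dev/null;python3 ok.py && python3 -m handwheel '[{"tx":0,"ty":0,"tz":1,"roll":0},{"tx":0,"ty":0,"tz":0,"roll":0},{"tx":0,"ty":0,"tz":0,"roll":0}]'>/dev/null;python3 ok.py && python3 -m handwheel '[{"tx":0,"ty":0,"tz":1,"roll":0},{"tx":0,"ty":0,"tz":0,"roll":0},{"tx":0,"ty":0,"tz":0,"roll":0}]'>/dev/null;python3 ok.py && python3 -m handwheel '[{"tx":0,"ty":0,"tz":1,"roll":0},{"tx":0,"ty":0,"tz":0,"roll":0},{"tx":0,"ty":0,"tz":0,"roll":0}]'>/dev/null;python3 ok.py
```

```text
121.8 2.4
121.81 6.5
121.66 11.1
121.66 11.1
```

The finger stops at 121.7 mm under 11 N, which matches the shut face height of 122 mm. I'll retract and check.

```bash
python3 -m handwheel '[{"tx":0,"ty":0,"tz":-5,"roll":0},{"tx":0,"ty":0,"tz":-15,"roll":0},{"tx":0,"ty":0,"tz":-25,"roll":0},{"tx":0,"ty":0,"tz":-30,"roll":0},{"tx":0,"ty":0,"tz":-30,"roll":0},{"tx":36,"ty":0,"tz":0,"roll":0},{"tx":36,"ty":0,"tz":0,"roll":0},{"tx":30,"ty":0,"tz":0,"roll":0},{"tx":0,"ty":0,"tz":0,"roll":0},{"tx":0,"ty":0,"tz":0,"roll":0}]'
python3 - <<'E'
from station import ctrl,optics
from h import *
import cv2
im,d=optics.get_image('side');it,dt=optics.get_image('top')
C={'side':{'d':d,'E':C['side']['E'],'K':C['side']['K']},'top':{'d':dt,'E':C['top']['E'],'K':C['top']['K']}}
import h;h.C=C
print([dep('top',p) for p in((169,204),(169,210),(168,215))],[dep('side',p) for p in((222,247),(226,249),(230,249))])
f=lambda a,x,y:cv2.resize(a[y:y+60,x:x+80,::-1],(400,300),interpolation=cv2.INTER_CUBIC)
cv2.imwrite('pics/end.png',np.vstack([np.hstack([f(im,190,228),f(im,260,115)]),np.hstack([f(it,140,180),f(it,290,172)])]))
E
```

```text
t: 24.92
tool_pos: [0.3802, 0.1545, 0.224]
tool_rot: [0.298, -3.127, 0.0]
contact_force: [0.7, -0.3, -0.4]
opening: -0.0001
grip_force: 0.0
[array([492.2, 171.8, 120.5]), array([477.7, 171.2, 123.8]), array([466. , 174. , 122.3])] [array([483.8, 177.6, 122.9]), array([473.9, 178.8, 123.6]), array([467.3, 174.6, 122.8])]
```

View pics/end.png

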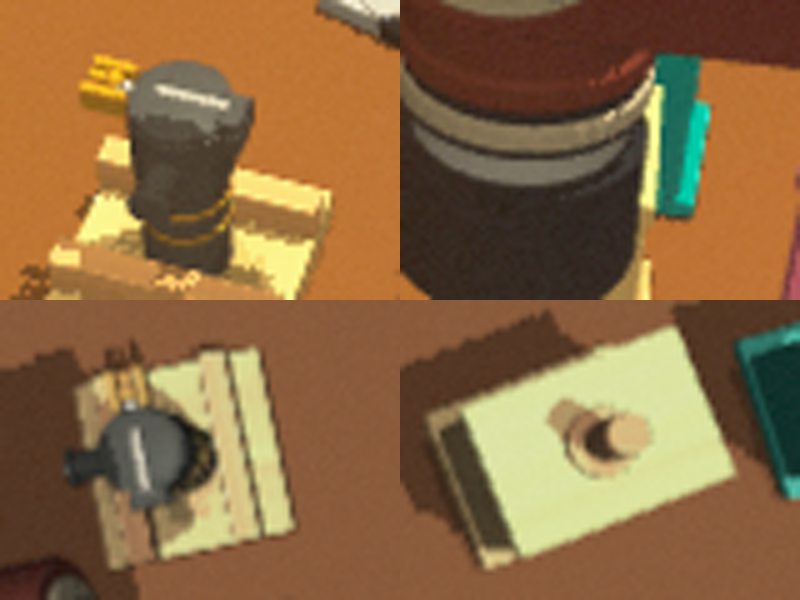

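The door lies flat at z of about 122–123 with its nib under the catch. The rod hangs as before, with the handle at (629,434) against (627,434) at the start. I'll hand in.

```bash
python3 -c "
from station import ctrl;print(ctrl.finish_job())"
```

```text
the job is handed in; nothing more can be done
None
```

I packed the weights down onto the stop and held them under a steady push of about 18 N, hung the rod back in its rack, snapped the door shut, and handed the job in; the hand-in gave no verdict.

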